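# Hinge check on the guarded test chamber

## Robot

A 6-joint arm with a two-finger parallel gripper is mounted at the origin on the work surface. World frame = base frame: x ahead of the robot, y to its left, z up, the work surface at z = 0. Lengths are in mm, angles in rad, forces in N, time in s.
With the tool pointing down it reaches from about 250 to 775 mm from the base axis. Payload 4 kg.
Tool frame: the origin (TCP) lies between the finger pads; the fingertips stand 17 mm ahead of it and the grasp point (between the pads) lies 2 mm behind it; z points along the fingers, y is the line along which they close (so a half turn about z gives the same grasp; the last joint's range is limited). The gripper opens to 94 mm and grips with 3 to 60 N. Pads are 16 mm wide; open, the fingers measure 119 mm over their backs; the gripper's body (75 mm by 177 mm) begins 78 mm behind the grasp point.
Start: joints at [1.032, 0.087, 1.371, -0, 1.684, -0.103], TCP at [232.187, 498.609, 186.206] pointing down, gripper open.
Joint ranges: [-3.1, 3.1], [-0.76, 2.03], [0.27, 2.55], [-1.08, 4.22], [0.17, 2.65], [-2.57, 2.57]. Speed limits (rad/s): [2.79, 2.79, 3.14, 3.14, 3.14, 3.14].

## Interface

Orientations are given as a rotation vector (axis times angle).
In Python, from cell import ctrl, eyes, ticket gives the robot as it stands. Calls block until the motion is done:
- ctrl.move_pose(position, orientation): joint-space move of the TCP to a pose.
- ctrl.move_straight(position, attitude=None, v=150): straight line of the TCP; attitude=None keeps the orientation; v is the mean speed in mm/s.
- ctrl.set_joints(angles): joint-space move.
- ctrl.move_gripper(opening, squeeze=None): finger opening in mm; squeeze is the grip in N (None keeps the last); returns when the fingers have stopped.
- ctrl.pause(seconds).
- ctrl.inverse_kinematics(position, orientation): joint angles nearest the present ones, or None.
- ctrl.get_obs(): the state.
- eyes.get_image(name): name is "scene" or "top"; returns a dict with "pixels" (420x560x3 uint8, red, green, blue), "fx", "fy", "cx", "cy" (pixels), "R" (3x3) and "t" (3): a world point X has camera coordinates R X + t. Camera axes: x right, y down, z forward; pixel columns grow to the right and rows downward; lengths in mm; the calibration is good to about 2 mm. A picture is of the moment at which its call begins. There is no depth.
A pose or a line that the arm cannot do raises ctrl.MotionError and nothing moves.
- ticket.job_done(): hands the job in; it is judged then, once.
The state is a dict: "time_s": time; "joint_positions": joint angles; "joint_vel": joint speeds; "effort": joint torques, N m; "ee_pos": TCP position; "eef_rot": TCP orientation; "contact_force": force on the tool from outside, world axes, zero at the start; "torque": the same for the moment, N m; "opening": finger opening in mm; "grip_force": force on a finger pad.
Only numpy, scipy, OpenCV 4.12 (cv2) and the standard library are available. Lean on these libraries where they do the work, as an engineer would, in place of code of your own. Each camera call takes 0.05 s, during which the arm holds its last target. There are 200 camera calls.

## Task

Check the lid hinge of the test station: slide the clear guard all the way left off the lid until it is home over the binding posts, then lift the lid by its bar to about 50 degrees, let go and see whether it holds. If it stays up by itself, leave it standing there with the guard home on the left; if it falls shut, slide the guard all the way back home over the lid to take the chamber out of use. Never push or carry the lid down by hand, and leave everything else on the bench where it is.

Things in the scene. Friction and masses are not known exactly. Their poses are not given: they have to be found in the camera images.
- station: fixed test station: grey base 300 deep (its x, -155 to +145) by 400 wide (its y), origin on the table under the middle, x from its front to its rear wall, y to its left, z up. Right half: white box (chamber) with a hinged lid, top at 91. Left half: black binding posts, tops at 82. One clear guard runs along y over either half. All mm. Only the guard's handle rises above 134.
- guard (a joint): guard's position along the station's +y, m: 0 = fully home at its right stop, over the lid; 0.19 = fully home at its left stop, over the posts. Rigid stops, about 4 N of friction; it stays where it is left. Starts at most 0.06 off the right stop. The guard is a framed clear sheet 262 deep, 186 wide, its flat top at 134 mm, with an upright front sheet 60 mm in front of the lid's bar.
- guard_grip (a point): centre of the guard's handle: a black bar 112 mm long (station x), 14 wide (station y), 16 high, its middle 168 mm above the table, on two end posts with 88 mm between them; 26 mm free under the bar. It moves with the guard: station x = -20 mm, y = -95 mm (guard 0) to +95 mm (guard 0.19).
- lid (a joint): angle of the chamber's lid, rad: 0 = shut, grows as its front edge is raised, at most 1.6. Friction hinge. How well the friction carries the lid's weight (0.24 to 0.72 kg) differs every time and cannot be seen: let go at about 0.87 (50 degrees), the lid either stays or sinks by itself right down to 0, mostly within two seconds.
- lid_bar (a point): middle of the lid's handle: a round steel bar 10 mm thick, 100 long along the station's y, 50 off the lid's front edge on two end arms, free above and below. At lid angle a it is at station x = 100 - 180 cos a, y = -95, height 88 + 180 sin a (mm). The guard covers it at the start.
- lid_hinge (a point): middle of the lid's hinge line, which runs along the station's y at the rear edge of the chamber: station x = +100 mm, y = -95 mm, 88 mm above the table. The lid is a metal plate 130 x 160 x 6 mm.
- meter_mid (a point): hand multimeter lying on its back, 150 x 78 x 42 mm; point at its centre, 18 mm above the table. A bystander.
- spool_mid (a point): standing wire spool, 64 mm across, 50 mm tall; point at its centre. A bystander.
- driver_grip (a point): screwdriver lying on the front strip of the station's base, in front of the posts, 150 mm long; point in its handle. A bystander.
- board_mid (a point): circuit board on a clear base, 100 x 150 mm, 34 mm tall; point at its centre, 12 mm above the table. A bystander.
- can_mid (a point): upright contact-spray can, 54 mm across, 130 mm tall; point at its centre. A bystander.
- bin_in (a point): open grey parts bin with a divider, 90 x 130 mm, 50 mm tall; point on its inner floor. A bystander.

How it is judged:
By the outcome, as a careful person would: the job done as asked, in the order asked, and still so for the second after the job is handed in, with the robot touching nothing.
It also fails if it takes over 64 s, if anything falls off the work surface, if the arm or the gripper's body presses on something with over 40 N, if the wrist force passes 120 N, or if a joint passes its speed limit or range.

## Working session

There is one attempt and no reset: what is moved stays moved. The work goes in short steps, each a Python script; the robot and the scene stay as the last script left them, time stands still between calls to the robot, and variables do not carry over. Pictures are saved under pics/ and viewed, at most 12 in all, crops included, and the job is handed in when it is done.

```bash
mkdir -p pics
cat > h.py <<'E'
import numpy as np, cv2
from cell import ctrl, eyes, ticket
def snap(cam,fn=None):
    im=eyes.get_image(cam)
    if fn: cv2.imwrite('pics/'+fn,cv2.cvtColor(im['pixels'],cv2.COLOR_RGB2BGR))
    return im
def ray(im,u,v,z):
    R=np.array(im['R']);t=np.array(im['t'])
    c=-R.T@t; d=R.T@np.array([(u-im['cx'])/im['fx'],(v-im['cy'])/im['fy'],1])
    return c+d*(z-c[2])/d[2]
def proj(im,X):
    p=np.array(im['R'])@np.array(X,float)+np.array(im['t']); return np.array([im['fx']*p[0]/p[2]+im['cx'],im['fy']*p[1]/p[2]+im['cy']])
E
python3 - <<'E'
from h import *
for c in('top','scene'):
    im=snap(c,c+'0.png'); print(c,im['fx'],im['cx'],im['cy'],np.round(im['R'],3).tolist(),np.round(im['t'],1), -np.array(im['R']).T@im['t'])
o=ctrl.get_obs(); print(o)
E
```

```text
top 391.5728981811207 277.4324680964049 212.2913413960948 [[-0.016, -1.0, 0.003], [-0.991, 0.015, -0.13], [0.13, -0.005, -0.992]] [ 58.1 628.9 981.6] [ 496.90291508   53.72621188 1054.83514426]
scene 413.6649816196186 281.50708689194875 209.97634988546065 [[0.354, 0.935, 0.012], [0.689, -0.252, -0.68], [-0.633, 0.249, -0.733]] [-246.6 -338.6 1533.1] [1290.34131771 -235.73422855  897.34495795]
{'time_s': 0.1, 'joint_positions': array([ 1.03187088e+00,  8.78583071e-02,  1.37207831e+00, -3.45943347e-05,
        1.68358560e+00, -1.03120688e-01]), 'joint_vel': array([ 0.00081974, -0.00118889, -0.00385149, -0.00095032,  0.00151664,
       -0.00038335]), 'effort': array([ 1.07707281e-03, -3.41252196e+01, -3.03301549e+01,  7.18681980e-02,
        3.03981279e-02, -8.83399321e-05]), 'ee_pos': array([231.93380899, 498.12929134, 185.14629017]), 'eef_rot': array([-6.79037099e-01, -3.06673840e+00,  2.89262707e-03]), 'contact_force': array([-0.05090627, -0.19666666, -0.15585437]), 'torque': array([-0.0440791 , -0.02050731,  0.00087593]), 'grip_force': 0.0, 'opening': 94.16170694472233}
```

View pics/top0.png

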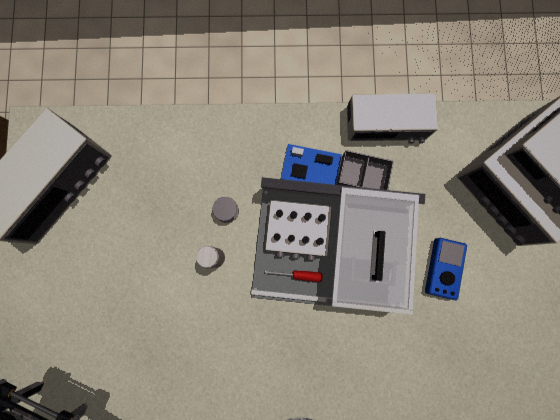

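View pics/scene0.png

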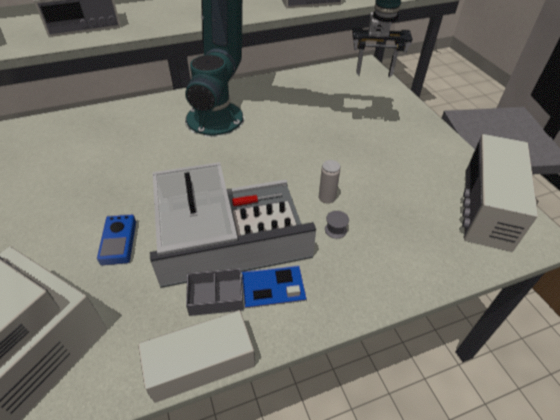

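The top view shows the guard near its right stop, with its handle around (378,255). The base's left part spans columns 252–335 and the rear wall runs from (263,182) to (424,200). The posts are around (300,228). Next I'll measure the handle.

Run:
```python
from h import *
for c,(x0,y0,x1,y1) in(('top',(362,222,395,290)),('scene',(178,165,204,220))):
    im=snap(c); g=im['pixels'][y0:y1,x0:x1].max(2)
    m=(g<50).astype(np.uint8); n,l,s,ce=cv2.connectedComponentsWithStats(m)
    i=1+np.argmax(s[1:,4]); q=np.argwhere(l==i)[:,::-1]+[x0,y0]
    r=cv2.minAreaRect(q.astype(np.float32)); b=cv2.boxPoints(r)
    print(c,s[i],r); 
    e=b[np.argsort(b[:,1])]; e1,e2=e[:2].mean(0),e[2:].mean(0)
    for p in (e1,e2,r[0]): print(p,np.round(ray(im,*p,176),1),np.round(ray(im,*p,168),1))
im=snap('top'); p=im['pixels']
cv2.imwrite('pics/crop.png',cv2.resize(cv2.cvtColor(p[170:320,240:440],cv2.COLOR_RGB2BGR),None,fx=4,fy=4,interpolation=cv2.INTER_CUBIC))
for u,v in((263,180),(424,195)): print(ray(im,u,v,100))
print(ray(im,252,297,20))
```

```text
top [ 10   9  13  50 391] ((378.2917175292969, 255.4854736328125), (9.836553573608398, 49.507564544677734), 3.9909121990203857)
[380.01453 230.79172] [ 566.5 -181.1  176. ] [ 567.1 -183.3  168. ]
[376.5689  280.17923] [ 457.  -168.1  176. ] [ 456.7 -170.1  168. ]
(378.2917175292969, 255.4854736328125) [ 511.3 -174.6  176. ] [ 511.5 -176.6  168. ]
scene [  7   8  10  40 180] ((189.68763732910156, 192.5426025390625), (39.72328186035156, 4.909112930297852), 82.23483276367188)
[187.00407 172.86308] [ 462.2 -174.3  176. ] [ 453.  -173.6  168. ]
[192.3712  212.22212] [ 602.8 -191.2  176. ] [ 595.2 -190.7  168. ]
(189.68763732910156, 192.5426025390625) [ 535.7 -183.1  176. ] [ 527.3 -182.5  168. ]
[703.4547638   83.36288285 100.        ]
[ 659.65590617 -314.87620127  100.        ]
[412.07626905 117.67015172  20.        ]
```

View pics/crop.png

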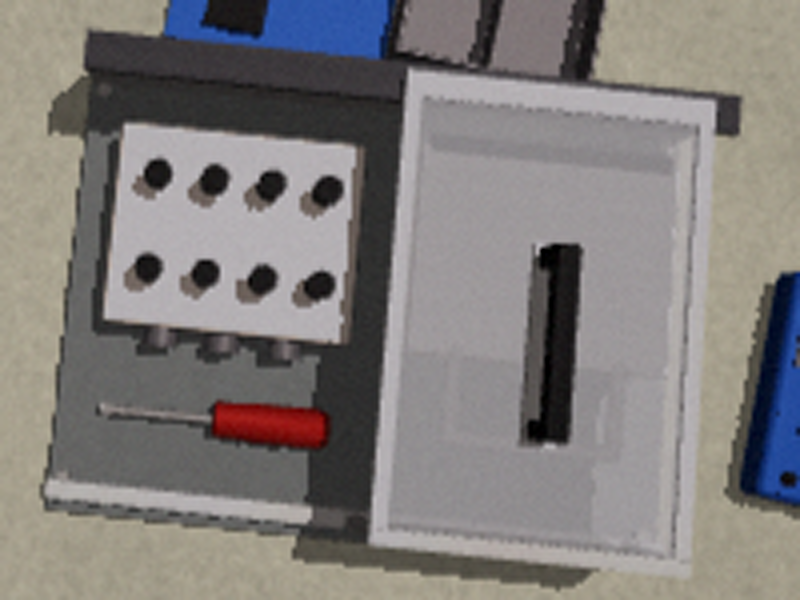

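The crop shows the handle's top centre at crop pixel (561,343). The wall's top edge runs (88,30)→(740,97), which gives yaw ≈ -0.11 and a station origin ≈ (537,-100). The guard is about 13 mm off its right stop. Next I grasp the handle.

```bash
cat >> h.py <<'E'
from scipy.spatial.transform import Rotation as Ro
YAW=-0.11; O=np.array([537.4,-99.9])
def W(x,y,z,O=O,yaw=YAW):
    c,s=np.cos(yaw),np.sin(yaw); return np.array([O[0]+c*x-s*y,O[1]+s*x+c*y,z])
def S(p,O=O,yaw=YAW):
    c,s=np.cos(yaw),np.sin(yaw); d=np.array(p[:2])-O; return np.array([c*d[0]+s*d[1],-s*d[0]+c*d[1],p[2]])
def att(a):  # tool down, closing line at world angle a
    y=np.array([np.cos(a),np.sin(a),0]);z=np.array([0,0,-1.]);return Ro.from_matrix(np.c_[np.cross(y,z),y,z]).as_rotvec()
def best(p,a):
    c=[(abs(q[5]),att(b)) for b in(a,a+np.pi) if (q:=ctrl.inverse_kinematics(p,att(b))) is not None]
    return min(c,key=lambda t:t[0])[1]
def st():
    o=ctrl.get_obs(); print('t%.1f'%o['time_s'],'tcp',np.round(o['ee_pos'],1),'S',np.round(S(o['ee_pos']),1),'F',np.round(o['contact_force'],1),'op %.1f g %.1f'%(o['opening'],o['grip_force'])); return o
E
python3 - <<'E'
from h import *
p=W(-20,-80.5,300); r=best(p,YAW+np.pi/2)
ctrl.move_straight([232,498,300],v=250)
ctrl.move_pose(p,r); ctrl.move_gripper(60)
st(); im=snap('top','a.png'); im2=snap('scene')
# closed-in check from both views
ctrl.move_straight(W(-20,-80.5,190),v=150); st()
p=[cv2.cvtColor(snap(c)['pixels'],cv2.COLOR_RGB2BGR) for c in('top','scene')]
cv2.imwrite('pics/b.png',np.hstack([cv2.resize(p[0][180:320,330:450],(400,466)),cv2.resize(p[1][120:260,120:240],(400,466))]))
E
```

```text
t4.1 tcp [ 508.7 -177.7  300. ] S [-20.  -80.5 300. ] F [-0.8 -1.2 -0.1] op 59.9 g 0.0
t5.1 tcp [ 509.3 -178.   191.2] S [-19.4 -80.7 191.2] F [-1.1  0.1  0.2] op 59.9 g 0.0
```

View pics/b.png

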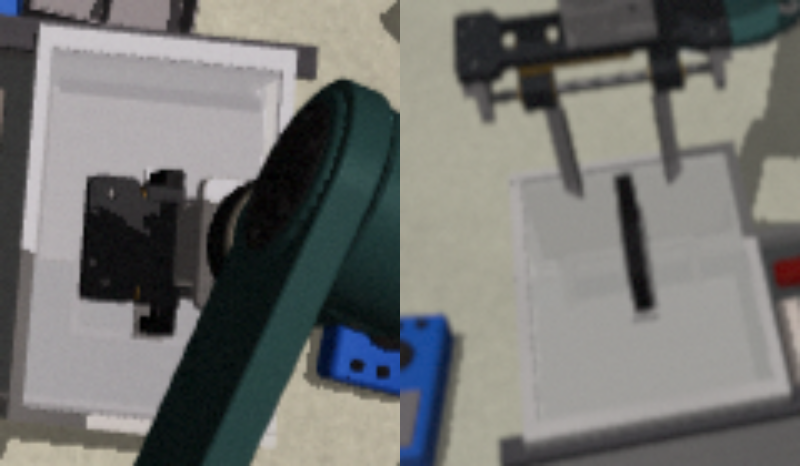

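Run:
```python
from h import *
o=st(); im=snap('scene'); it=snap('top'); print(o['eef_rot'],Ro.from_rotvec(o['eef_rot']).as_matrix().round(2).tolist())
f=lambda q:((q-[120,120])*[400/120,466/140]+[400,0]).round()
g=lambda q:((q-[330,180])*[400/120,466/140]).round()
for n,X in dict(tipL=W(-20,-50.5,174),tipR=W(-20,-110.5,174),barF=W(-76,-80.5,176),barR=W(36,-80.5,176),tcp=W(-20,-80.5,190)).items(): print(n,f(proj(im,X)),g(proj(it,X)))
```

```text
t5.2 tcp [ 509.5 -178.1  191.7] S [-19.2 -80.8 191.7] F [ 0.3  1.4 -0.1] op 59.9 g 0.0
[ 3.13568882 -0.17270584  0.00452569] [[0.99, -0.11, 0.0], [-0.11, -0.99, -0.0], [0.0, 0.0, -1.0]]
tipL [672. 211.] [121. 251.]
tipR [592. 224.] [210. 259.]
barF [624. 168.] [161. 340.]
barR [640. 268.] [171. 172.]
tcp [629. 202.] [171. 255.]
```

The picture mostly agrees with my projections, but the fingertips in the scene view sit about 9 px above where I expected them. I'll zoom in before descending.

Run:
```python
from h import *
im=snap('scene'); p=cv2.cvtColor(im['pixels'],cv2.COLOR_RGB2BGR)
cv2.imwrite('pics/c.png',cv2.resize(p[135:225,140:230],(720,600)))
```

```text
(no output)
```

View pics/c.png

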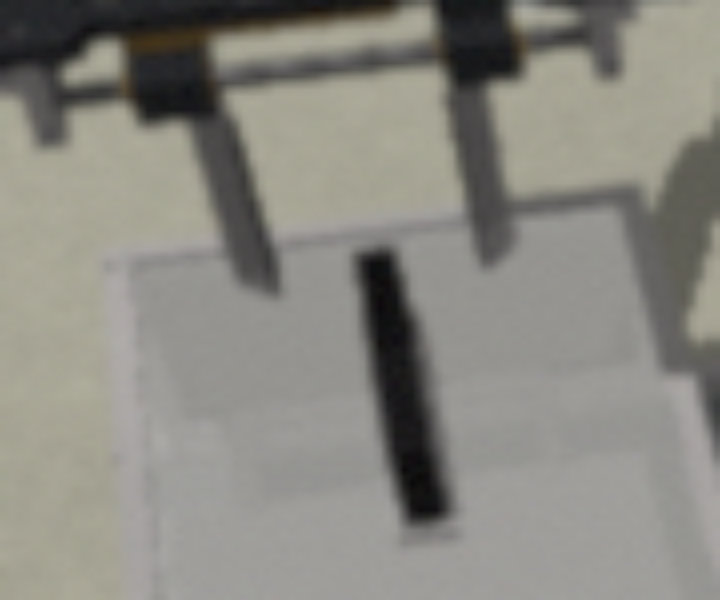

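Run:
```python
from h import *
im=snap('scene')
R0=Ro.from_rotvec([-.679037,-3.066738,.00289]).as_matrix(); 
for s in(-47,47):
  for d in (17,-13,-60): print(s,d,proj(im,np.array([232,498.1,185.1])+R0@[0,s,d]).round(1))
b=cv2.imread('pics/scene0.png'); cv2.imwrite('pics/d.png',cv2.resize(b[20:110,340:430],(720,720))[:600])
for z in range(185,165,-4):
    ctrl.move_straight(W(-20,-80.5,z-3),v=80); o=ctrl.get_obs()
    if abs(o['contact_force'][2])>8: print('touch'); break
st(); ctrl.move_gripper(8,squeeze=30); st()
```

```text
-47 17 [357.9  84.4]
-47 -13 [359.2  76.3]
-47 -60 [361.4  62.9]
47 17 [386.1  85.9]
47 -13 [387.9  77.7]
47 -60 [390.9  64.3]
t6.7 tcp [ 508.5 -177.6  165.6] S [-20.2 -80.5 165.6] F [-0.  -0.8  0.2] op 60.0 g 0.0
t7.6 tcp [ 508.7 -177.7  166. ] S [-20.  -80.5 166. ] F [ 0.5 -0.2 -0.1] op 7.8 g 0.0
```

View pics/d.png

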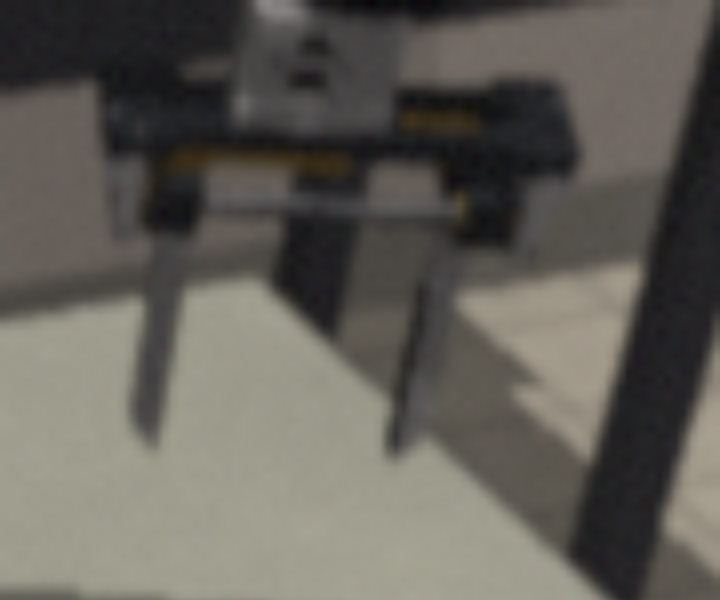

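The start picture shows the tips at row 76, where the projection of the stated tip gives 84. So the fingertips really sit about 30 mm higher than stated, and the grasp missed above the bar. I'll calibrate by touching the bar's top (176) gently with the closed fingers, then regrasp.

Run:
```python
from h import *
z=166
while z>128:
    z-=1; ctrl.move_straight(W(-20,-80.5,z),v=60); o=ctrl.get_obs()
    if o['contact_force'][2]>4: break
st(); zt=o['ee_pos'][2]; print('tip offset',176-zt)
if z>128:
    ctrl.move_straight(W(-20,-80.5,z+12)); ctrl.move_gripper(60)
    ctrl.move_straight(W(-20,-80.5,z-20),v=120); st()
    ctrl.move_gripper(8,squeeze=40); st()
```

```text
t10.1 tcp [ 508.7 -177.7  157. ] S [-19.9 -80.5 157. ] F [-1.9  0.9  4.9] op 7.9 g 2.4
tip offset 19.048521970980687
t11.7 tcp [ 508.3 -177.5  135.5] S [-20.4 -80.4 135.5] F [ 0.1 -0.8  0.3] op 59.8 g 0.0
t12.5 tcp [ 508.6 -178.9  136.2] S [-19.9 -81.7 136.2] F [-0.8 -3.9  1.2] op 13.4 g 40.0
```

The grip is confirmed: opening 13.4 at 40 N. Vertically, true height ≈ reported + 36. Next I slide left to the stop.

Run:
```python
from h import *
z=136
ctrl.move_straight(W(-20,82,z),v=80); st()
y=82
while y<112:
    y+=2; ctrl.move_straight(W(-20,y,z),v=40); o=ctrl.get_obs(); f=S(np.r_[o['contact_force'][:2]+O,0])[1]
    if f<-16: break
st(); print(y,f); ctrl.pause(.2); st()
im=snap('scene','e.png'); snap('top','e2.png')
```

```text
t14.7 tcp [527.9 -15.3 136.1] S [-18.7  83.  136.1] F [ 5.4 -4.4 -2.4] op 13.7 g 40.0
t17.6 tcp [529.8   1.  136.1] S [-18.6  99.5 136.1] F [  2.1 -21.2   0.3] op 13.3 g 40.0
106 -20.858492507266334
t17.9 tcp [529.8   1.  136.1] S [-18.7  99.5 136.1] F [  2.6 -20.8  -0.6] op 13.6 g 40.0
```

View pics/e2.png

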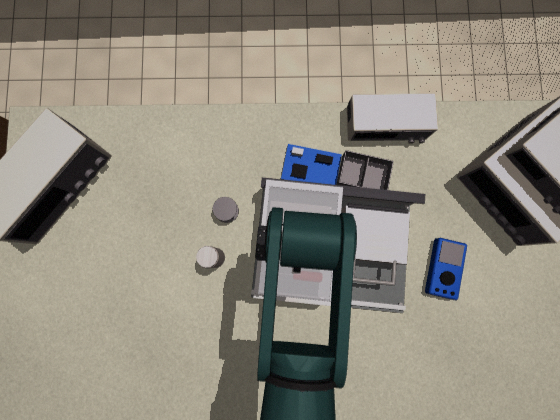

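The guard is home at its left stop: the force rose to 21 N at y ≈ 99 and the lid and bar at (376,282) are uncovered. Next I release, retreat and move over the bar. The slide refines the yaw to -0.117.

```bash
sed -i 's/^YAW=.*/YAW=-0.117; O=np.array([538.6,-95.7])/' h.py
python3 - <<'E'
from h import *
o=ctrl.get_obs(); x,y,_=o['ee_pos']
ctrl.move_straight([x,y-1.5,136],v=60)  # relieve the push within compliance
ctrl.move_gripper(40); st()
ctrl.move_straight([x,y-1.5,215],v=200)
p=W(-80,-95,200); print('bar by model',W(-80,-95,88))
ctrl.move_pose(p,best(p,YAW)); st()
im=cv2.imread('pics/e2.png'); I=snap('top')
print('bar by top', ray(I,376,282,88))
J=snap('scene'); j=cv2.cvtColor(J['pixels'],cv2.COLOR_RGB2BGR)
cv2.imwrite('pics/f.png',np.hstack([cv2.resize(im[250:310,340:410],(420,360)),cv2.resize(j[120:270,130:300],(380,360))]))
print('scene bar px',proj(J,W(-80,-95,88)),'handle',proj(J,W(-20,95,176)))
E
```

```text
t18.8 tcp [ 5.297e+02 -4.000e-01  1.359e+02] S [-20.   93.6 135.9] F [-0.3  1.  -0.8] op 40.1 g 0.0
bar by model [ 448.05727718 -180.71185414   88.        ]
t21.1 tcp [ 448.  -180.4  199.5] S [-80.1 -94.7 199.5] F [ 0.1  0.1 -0.7] op 39.9 g 0.0
bar by top [ 448.7049384  -188.67614887   88.        ]
scene bar px [188.58402422 193.96237837] handle [259.75696497 173.84344469]
```

View pics/f.png

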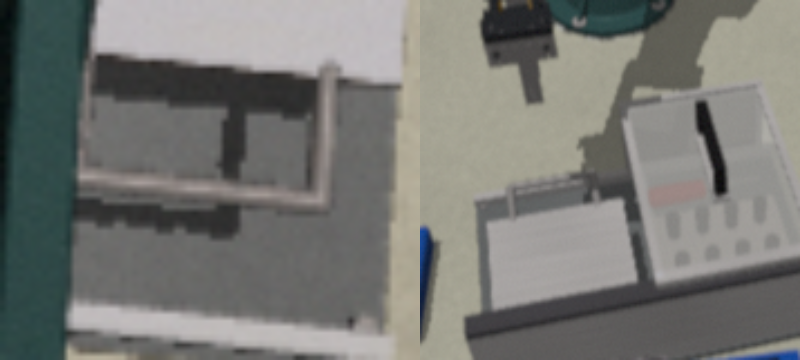

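The bar is at about (374,281.5) in the top view, which is ≈ (449,-184) and within a few mm of the model. My back-off before releasing may have pulled the guard about 1 mm off its stop. I'll regrasp, press it home and release under load, then go for the bar.

Run:
```python
from h import *
p=W(-20,94,200); ctrl.move_pose(p,best(p,YAW+np.pi/2))
ctrl.move_straight(W(-20,94,136),v=180)
ctrl.move_gripper(8,squeeze=40); st()
ctrl.move_straight(W(-20,101,136),v=60); st()
ctrl.move_gripper(36); st()
x,y,_=ctrl.get_obs()['ee_pos']
ctrl.move_straight(W(-20,97,136),v=60)
ctrl.move_straight(W(-20,97,205),v=250)
p=W(-80,-96,190); ctrl.move_pose(p,best(p,YAW))
ctrl.move_gripper(40)
for z in (75,60,48):
    ctrl.move_straight(W(-80,-96,z),v=180 if z==75 else 60); o=ctrl.get_obs()
    if abs(o['contact_force'][2])>8: print('touch'); break
st()
ctrl.move_gripper(5,squeeze=40); st()
```

```text
t23.3 tcp [530.2   0.  136.9] S [-19.5  94.1 136.9] F [-0.1  0.3  2.7] op 13.7 g 40.0
t23.6 tcp [530.3   1.  137. ] S [-19.5  95.1 137. ] F [ -2.3 -14.    4.6] op 13.3 g 40.0
t24.1 tcp [530.4   7.3 135.7] S [-20.2 101.4 135.7] F [ 0.1 -0.4 -0.4] op 36.3 g 0.0
t27.7 tcp [ 447.5 -181.4   47.2] S [-80.5 -95.8  47.2] F [-0.3  0.4 -0.2] op 39.8 g 0.0
t28.3 tcp [ 452.5 -182.4   49.3] S [-75.4 -96.1  49.3] F [ 9.  -0.8 -3.5] op 8.6 g 40.0
```

Run:
```python
from h import *
ctrl.move_gripper(25); ctrl.move_straight(W(-75,-96,42),v=60); o=st()
if abs(o['contact_force'][2])<8: ctrl.move_gripper(5,squeeze=45); st()
j=cv2.cvtColor(snap('scene')['pixels'],cv2.COLOR_RGB2BGR); cv2.imwrite('pics/g.png',cv2.resize(j[140:240,140:260],(720,600),interpolation=cv2.INTER_CUBIC))
```

```text
t29.1 tcp [ 452.6 -182.1   41.4] S [-75.3 -95.9  41.4] F [ 0.  -0.9  0.4] op 25.1 g 0.0
t29.5 tcp [ 452.1 -182.2   42. ] S [-75.8 -96.   42. ] F [-3.   0.7  2.1] op 8.8 g 45.0
```

View pics/g.png

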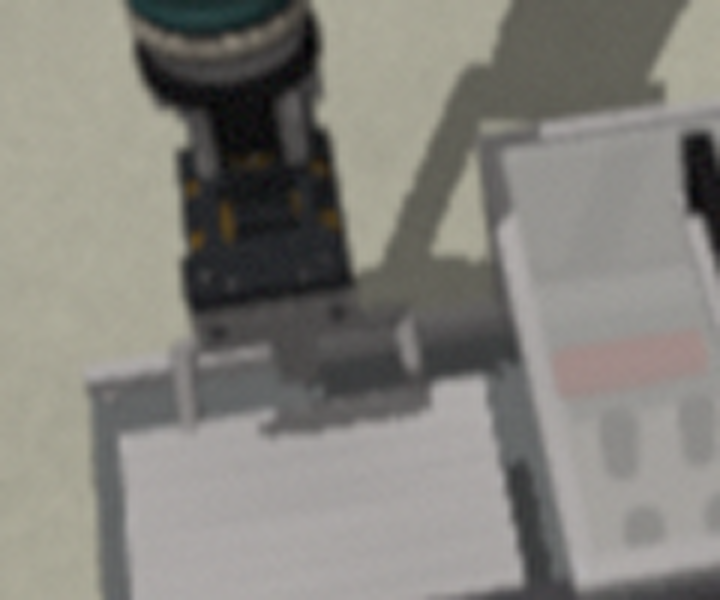

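The bar is firmly gripped (a repeatable 8.8 opening), and the fingers straddle it at its middle. I lift along the arc, let go, retreat and watch.

Run:
```python
from h import *
o=ctrl.get_obs(); s=S(o['ee_pos']); 
for a in np.linspace(0,.88,7)[1:]:
    ctrl.move_straight(W(s[0]+180*(1-np.cos(a)),-96,42+180*np.sin(a)),v=90); o=ctrl.get_obs()
    f=np.linalg.norm(o['contact_force'])
    if f>50: print('abort',a); break
o=st(); t=S(o['ee_pos']); print('angle',np.arctan2(t[2]-42,180+s[0]-t[0]))
snap('scene','h0.png')
ctrl.move_gripper(24); st(); 
ctrl.move_straight(W(t[0],-96,t[2]+70),v=180)
A=snap('scene','h1.png'); ctrl.pause(1.0); B=snap('scene','h2.png'); st()
print('diff',(np.abs(A['pixels'].astype(int)-B['pixels'])>25).any(2)[130:270,130:230].sum())
im=[cv2.imread(f'pics/h{i}.png')[90:270,120:270] for i in range(3)]
cv2.imwrite('pics/h.png',cv2.resize(np.hstack(im),(795,318)))
```

```text
t32.2 tcp [ 516.6 -189.8  184.1] S [-10.8 -96.1 184.1] F [-8.8  1.7  8.5] op 8.7 g 45.0
angle 0.8904086754346233
t32.7 tcp [ 517.4 -189.7  180.6] S [-10.1 -95.9 180.6] F [ 1.5  0.9 -0. ] op 23.8 g 0.0
t34.4 tcp [ 516.6 -189.8  254.1] S [-10.8 -96.  254.1] F [-0.2  0.6  0.6] op 23.6 g 0.0
diff 2
```

View pics/h.png

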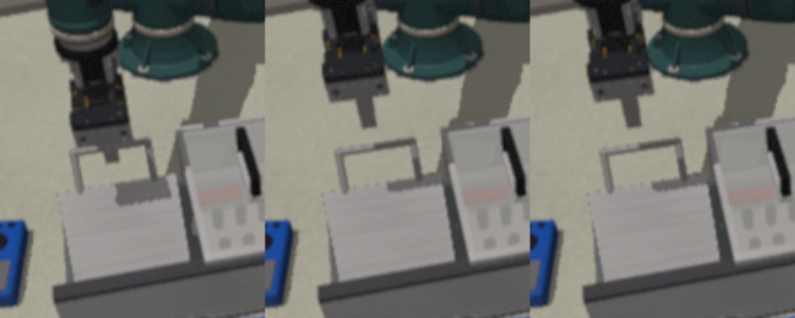

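The bar is still up: row ≈ 173 against 197 when shut. It looks unchanged 1 s after release. I'll wait longer to rule out slow sinking and check the angle.

Run:
```python
from h import *
A=cv2.cvtColor(cv2.imread('pics/h1.png'),cv2.COLOR_BGR2RGB)
ctrl.move_straight(W(-60,-96,290),v=150); ctrl.pause(3.5); B=snap('scene','i.png')
d=(np.abs(A.astype(int)-B['pixels'])>25).any(2)[158:270,130:230]; print('diff',d.sum())
for a in (0,.6,.8,.87,.95): print(a,proj(B,W(100-180*np.cos(a),-95,88+180*np.sin(a))).round(1))
j=cv2.cvtColor(B['pixels'],cv2.COLOR_RGB2BGR)
T=cv2.cvtColor(snap('top')['pixels'],cv2.COLOR_RGB2BGR)
cv2.imwrite('pics/k.png',np.hstack([cv2.resize(j[130:250,130:270],(400,343)),cv2.resize(T[170:310,240:440],(400,343))])); st()
```

```text
diff 548
0 [188.6 194. ]
0.6 [183.6 174. ]
0.8 [182.6 171.9]
0.87 [182.4 171.8]
0.95 [182.2 172.2]
t38.6 tcp [ 467.8 -184.   290. ] S [-60. -96. 290.] F [-0.3  0.8 -1.2] op 23.8 g 0.0
```

View pics/k.png

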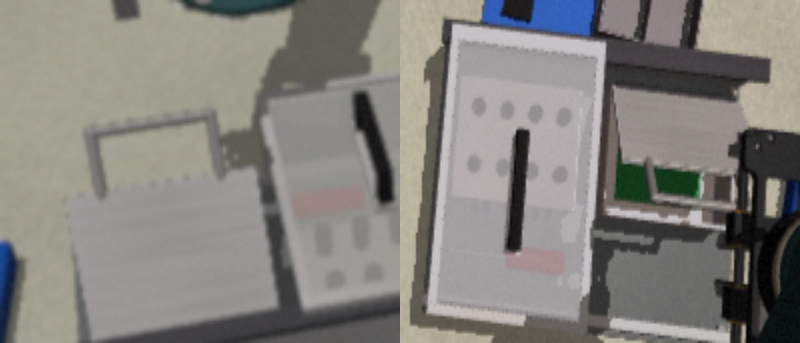

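The lid is standing open with the chamber's green interior visible. The 548 changed pixels are probably the arm's moving shadow, but the scene view barely shows angle changes. I'll check sinking in the top view with the arm still, and the angle there too.

Run:
```python
from h import *
p=W(-150,-20,330); ctrl.move_straight(p,v=250)
A=snap('top'); ctrl.pause(3); B=snap('top')
d=(np.abs(A['pixels'].astype(int)-B['pixels'])>25).any(2)[180:310,340:430]; print('diff',d.sum())
for a in (.5,.7,.8,.87,.95): print(a,[proj(B,W(100-180*np.cos(a),y,88+180*np.sin(a))).round(1).tolist() for y in(-50,-140)])
b=cv2.cvtColor(B['pixels'],cv2.COLOR_RGB2BGR); cv2.imwrite('pics/l.png',cv2.resize(b[170:310,240:440],(800,560),interpolation=cv2.INTER_CUBIC)); st()
for y,g in((95,190),): print('guard left edge px',proj(B,W(-20,95,176)))
```

```text
diff 44
0.5 [[362.8, 272.1], [403.1, 276.2]]
0.7 [[366.5, 262.9], [408.1, 267.2]]
0.8 [[368.3, 257.1], [410.5, 261.4]]
0.87 [[369.5, 252.6], [412.1, 257.0]]
0.95 [[370.9, 247.1], [413.9, 251.5]]
t42.3 tcp [387.3 -98.  330. ] S [-150.  -20.  330.] F [-0.4 -0.2 -0.3] op 24.0 g 0.0
guard left edge px [299.52969673 248.39130869]
```

View pics/l.png

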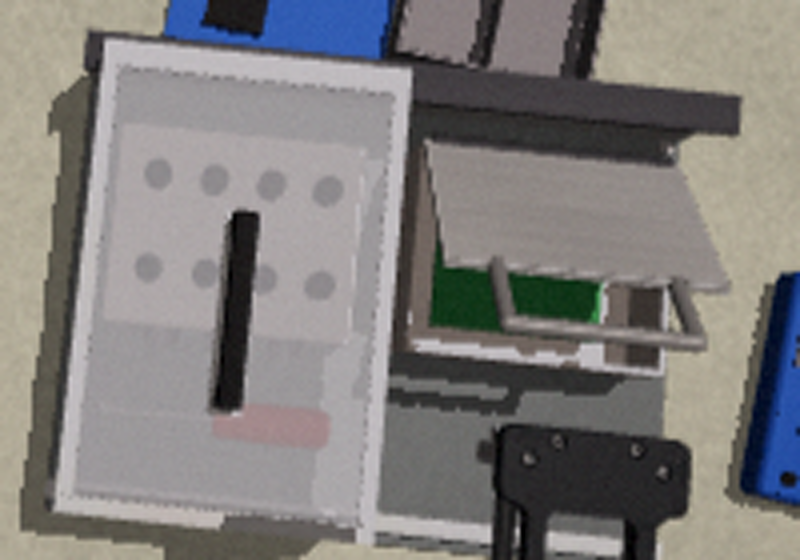

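Ten seconds after release the bar ends are at (367,251) and (416,255), i.e. about 0.89 rad. The lid holds, the guard is home on the left and the arm is clear.

```bash
python3 -c "
from h import *
print(ticket.job_done())"
```

```text
the job is handed in; nothing more can be done
None
```

The lid held by itself at about 0.89 rad (51°), still up roughly 10 s after I let go, so I left it standing with the guard home on the left and handed the job in.

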